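Lid on the egg cooker, selector to the egg mark

TASK

The egg cooker is loaded: close it up by setting its glass lid squarely down on its seat over the three eggs (lower it, do not drop it), and turn the selector so that its black pointer line points at the large egg-shaped mark, going the shorter way round. The two may be done in either order; leave the bowl and the egg cup where they are.

Things in the scene. Friction and masses are not known exactly. Their poses are not given: they have to be found in the camera images.
- lid: Loose domed clear glass lid, steel band round its rim, 132 mm across, 56 mm high plus knob, about 0.18 kg; stands rim down left or right of the cooker. Origin: centre of the rim's underside, z up. Black cylinder knob, 28 mm wide, z = 56 to 86 mm on its axis: grip from above. Dome is 68 mm across at z = 56, 108 at 47, full width at 26. Inside: 124 mm wide, 52 mm high.
- cooker: White egg cooker, fixed; place and yaw vary. Origin on the worktop, midway along it; z up, front at its -x. A round pod 156 mm across at (0, +65) mm carries the eggs, a round control deck 110 mm across at (0, -70) mm the selector; both tops are at z = 50 mm. Three brown eggs stand fixed in the pod, within 47 mm of its axis, tops at z = 92 mm.
- seat (a point): Where the lid's origin lies when the lid is on: on the pod's axis, level with its white top (z = 50 mm). A fixed steel collar 114 mm across and 8 mm high, bevelled to 106 mm at the top, stands round this axis; the lid goes over it with 5 mm to spare all round and rests on the white top. An off-centre lid rides up on the collar.
- selector (a joint): Angle of the selector, rad, growing counter-clockwise seen from above. It turns endlessly and stays where left (friction about 0.03 N m, no clicks). 0 and 2 pi are the same place: pointer at the egg-shaped mark, on the front (-x) side of the cooker. Starts at 0.9 to 5.38: below pi the shorter way is clockwise, down to 0; above pi counter-clockwise, up to 2 pi.
- selector_grip (a point): On the selector's vertical axis at grip height (z = 78.5 mm). An aluminium disc 56 mm across, top at z = 58.5 mm, bears an upright grip bar 44 mm long, 14 mm thick, top at z = 85.5 mm: pinch it across its thickness from above. This frame turns with it: bar along x, pointer end at -x; at joint value 0 its axes are the cooker's.
- selector_tip (a point): Tip of the selector's pointer, the end of the black line, 25 mm from the axis, at z = 59 mm. The line runs over one half of the grip bar, down its end and out to the disc's edge.
- egg_mark (a point): Middle of the large egg-shaped white mark, 11 by 14 mm, on the black control panel round the selector, 41 mm from the selector's axis towards the cooker's front. The other five marks are 4 mm dots.
- bowl_1: White bowl, 125 mm across, 56 mm high, standing where the lid does not, on the other side of the cooker. Origin at the centre of its underside. Leave it alone.
- egg_cup: Stoneware egg cup, 47 mm across, 50 mm high, on the worktop behind and to the right of the cooker. Origin at the centre of its underside. Leave it alone.
Things that resemble listed ones, but are neither listed nor needed, are in the scene too. What is shaped like the lid but pink is not meant.

How it is judged:
By the outcome, as a careful person would: the job done as asked, in the order asked, and still so for the second after the job is handed in, with the robot touching nothing.
It also fails if it takes over 70 s, if anything falls off the work surface, if the arm or the gripper's body presses on something with over 40 N, if the wrist force passes 120 N, or if a joint passes its speed limit or range.

ROBOT

A 6-joint arm with a two-finger parallel gripper is mounted at the origin on a cart in front of the work surface, level with it; the furniture and walls round the work are solid. World frame = base frame: x ahead of the robot, y to its left, z up, the work surface at z = 0. Lengths are in m, angles in rad, forces in N, time in s.
With the tool pointing down it reaches from about 0.375 to 0.825 m from the base axis. Payload 5.5 kg.
Tool frame: the origin (TCP) lies midway between the tips of the shut fingers; the grasp point (between the pads) lies 19 mm behind it (ctrl.grip_point_offset is the distance from the TCP to the grasp point, in m); z points along the fingers, y is the line along which they close (so a half turn about z gives the same grasp; the last joint's range is limited). The gripper opens to 85 mm and grips with 20 to 120 N. Pads are 22 mm wide; open, the fingers measure 114 mm over their backs; the gripper's body (76 mm by 85 mm) begins 54 mm behind the grasp point. The pads swing forward as they close: fully open they stand 13 mm farther back than shut.
Start: joints at [1.193, 0.314, -0.047, 1.21, 0, 1.571], TCP at [0.221, 0.558, 0.231] pointing down, gripper open.
Joint ranges: [-2.67, 2.67], [-0.69, 1.73], [-1.03, 1.25], [-2.08, 2.16], [-1.42, 1.45], [-3.14, 3.14]. Speed limits (rad/s): [2.39, 2.39, 3.01, 3.14, 3.14, 3.14].

INTERFACE

Orientations are given as a unit quaternion [w, x, y, z].
In Python, from station import ctrl gives the robot as it stands.
- The arm moves only by the shell command python3 -m crank 'ROWS'. ROWS is JSON, a list of rows, each a list of 7 numbers: the shift along the tool's x, y, z normalised to -1 to 1, where 1 is 40 mm, then the turn, a rotation vector about the tool's x, y, z normalised to -1 to 1, where 1 is 0.12 rad, then the gripper's target within -1 to 1 (fully open at 1, half-way at 0, shut at -1). In form: [[x, y, z, wx, wy, wz, claw], ...]. A call has 1 to 20 rows; each row shifts and turns the commanded pose from where the row before left it, along the tool's axes as they then stand; what a row does not reach is not made up. A row lasts 1/12 s, in which the tool goes at most 41.7 mm and 7.16 degrees, less where a joint would pass 70% of its speed; a pose out of reach is approached as far as the arm can. A call with a number of a shift or a turn outside -1 to 1 is refused whole. A call with a gripper value outside its range is refused whole. The fingers move at their own pace and stop on an object; the grip force is fixed at half the most. Time passes only in rows, so rows that do not move let the fingers close. It gives the time, the measured TCP pose, the force, the opening and the grip force at its end, in the units of the state.
- ctrl.observe(): the state, without advancing time (a new reading comes with each control period).
- ctrl.camera(name): name is "side" or "top"; returns a dict with "color" (400x640x3 uint8, red, green, blue), "fx", "fy", "cx", "cy" (pixels), "k1" (the pictures are not rectified: a ray, as slopes to the right and down, at radius r is drawn at 1 + k1 r^2 times it, then the intrinsics apply), "R" (3x3) and "t" (3): a world point X has camera coordinates R X + t. Camera axes: x right, y down, z forward; pixel columns grow to the right and rows downward; lengths in m; the calibration is good to about 2 mm. A picture is of the moment at which its call begins. There is no depth.
- ctrl.finish_job(): hands the job in; it is judged then, once.
The state is a dict: "t": time; "joint_pos": joint angles; "dq": joint speeds; "effort": joint torques, N m; "tcp_pos": TCP position; "eef_rot": TCP orientation; "force": force on the tool from outside, world axes, zero at the start; "moment": the same for the moment, N m; "width": finger opening in m; "finger_force": force on a finger pad.
Only numpy, scipy, OpenCV 4.12 (cv2) and the standard library are available. Lean on these libraries where they do the work, as an engineer would, in place of code of your own. Each camera call takes 0.05 s, during which the arm holds its last target. There are 200 camera calls.

## Working session

There is one attempt and no reset: what is moved stays moved. The work goes in short steps, Python scripts to look and compute and a shell command to move; the robot and the scene stay as the last step left them, time stands still between calls to the robot, and variables do not carry over. Pictures are saved under pics/ and viewed, at most 10 in all, crops included, and the job is handed in when it is done.

```bash
mkdir -p pics; cat > h.py <<'E'
import numpy as np, cv2, json
from station import ctrl
def snap(n,fn):
    c=ctrl.camera(n); cv2.imwrite(f'pics/{fn}.png',c['color'][:,:,::-1])
    np.savez(f'{n}.npz',**{k:np.array(v) for k,v in c.items()}); return c
def load(n): return np.load(f'{n}.npz')
def pix2w(n,u,v,z):
    c=load(n); d=np.array([float(c['k1']),0,0,0])
    K=np.array([[c['fx'],0,c['cx']],[0,c['fy'],c['cy']],[0,0,1]],float)
    p=cv2.undistortPoints(np.array([[[u,v]]],float),K,np.array([c['k1'],0,0,0],float),None,None,(3,50,1e-9))[0,0]
    R,t=c['R'],c['t']; o=-R.T@t; r=R.T@np.array([p[0],p[1],1]); return (o+r*(z-o[2])/r[2])
def w2pix(n,X):
    c=load(n); K=np.array([[c['fx'],0,c['cx']],[0,c['fy'],c['cy']],[0,0,1]],float)
    return cv2.projectPoints(np.array(X,float).reshape(-1,1,3),cv2.Rodrigues(c['R'])[0],c['t'].astype(float),K,np.array([c['k1'],0,0,0],float))[0].reshape(-1,2)
def crop(n,fn,src,u,v,w,h,s):
    im=cv2.imread(f'pics/{src}.png')[v:v+h,u:u+w]; cv2.imwrite(f'pics/{fn}.png',cv2.resize(im,None,fx=s,fy=s,interpolation=cv2.INTER_CUBIC))
E
python3 - <<'E'
from h import *
for n in('top','side'):
    c=snap(n,n+'0'); print(n,c['fx'],c['k1'],-c['R'].T@c['t'],c['R'].round(2).tolist())
print(ctrl.observe())
E
```

```text
top 425.0268725550128 -0.03231042550959084 [ 0.1487347  -0.00876756  1.27811098] [[-0.3, -0.95, 0.01], [-0.89, 0.27, -0.36], [0.34, -0.12, -0.93]]
side 445.8092761148981 -0.06618317104085303 [0.46927554 1.04171791 0.88084413] [[-0.99, -0.11, 0.02], [-0.07, 0.54, -0.84], [0.08, -0.83, -0.55]]
{'t': 0.1, 'joint_pos': array([ 1.19301207e+00,  3.14148281e-01, -4.80075205e-02,  1.21019261e+00,
        5.68185393e-05,  1.57078710e+00]), 'dq': array([-1.70131650e-03, -2.63751620e-03,  1.56533283e-03,  7.32978526e-05,
       -1.35953215e-03,  2.14691949e-03]), 'effort': array([-6.18298673e-04, -5.40767956e+01,  3.40540302e+01,  1.12455210e-02,
       -5.87551222e-05, -5.10943863e-06]), 'tcp_pos': array([0.22110315, 0.5572023 , 0.23051253]), 'eef_rot': array([-1.73625617e-04,  1.87766278e-01,  9.82213430e-01, -7.56903824e-04]), 'force': array([-0.24580087, -1.25796913,  0.06905284]), 'moment': array([ 0.02347563, -0.02125574,  0.0011655 ]), 'finger_force': 0.0, 'width': 0.08550683500565748}
```

View pics/top0.png

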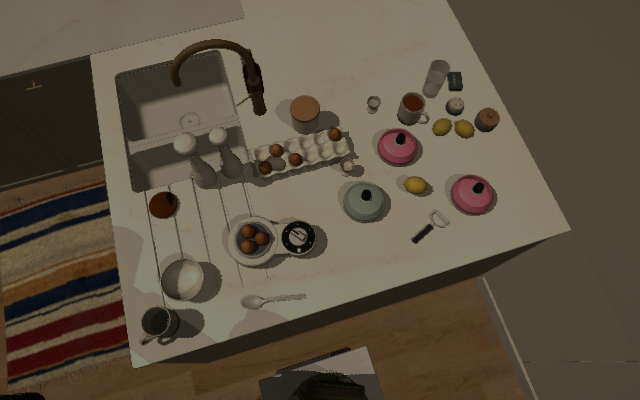

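View pics/side0.png

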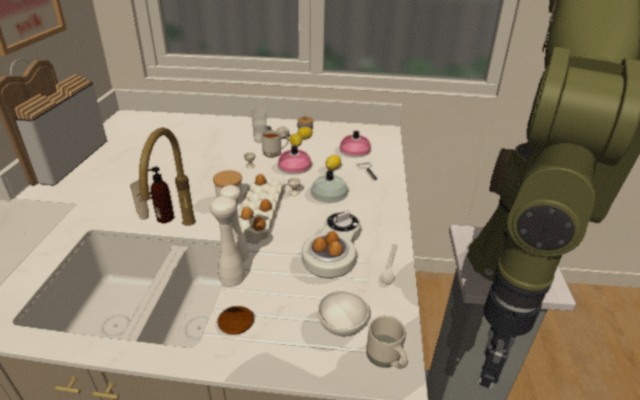

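Possible lids in the top view are the clear, greenish one at (365,200) and the two pink ones at (398,147) and (472,195). I choose the clear one. The cooker is at (253,241)/(298,238), the bowl at (183,279), and the egg cup is the small cup near the lid. I'll check with a close crop.

```bash
python3 - <<'E'
from h import *
crop('top','c1','top0',220,170,180,105,4.4)
crop('side','c2','side0',290,160,90,120,5)
E
```

```text
(no output)
```

View pics/c1.png

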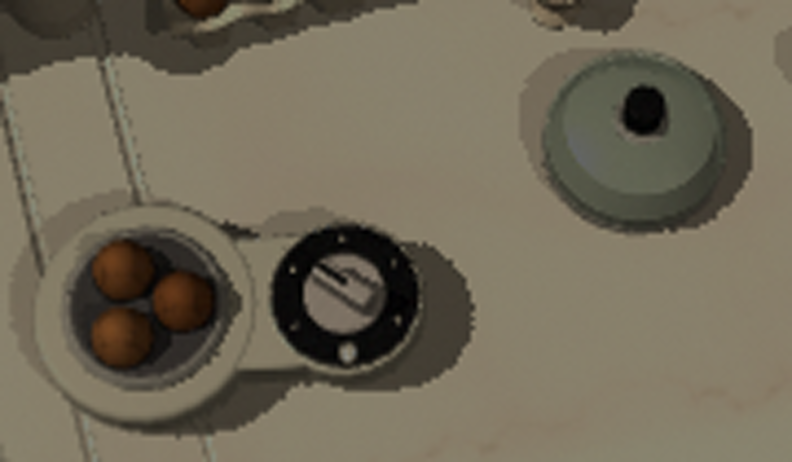

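View pics/c2.png

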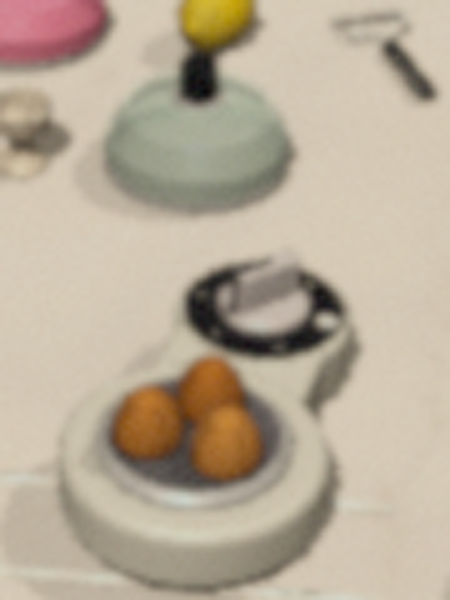

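The close crop confirms the clear lid with the black knob at about (367,194) in the top view. The selector pointer line runs up-left to about (291,230), and the egg mark is at (299,250).

```bash
cat > m.py <<'E'
from h import *
T=lambda x,y,z:pix2w('top',220+x/4.4-.4,170+y/4.4-.4,z)
S=lambda x,y,z:pix2w('side',290+x/5-.4,160+y/5-.4,z)
pr=lambda n,*a:print(n,*[np.round(q,4)[:2] for q in a])
pr('knob top',T(645,101,.086),S(200,57,.086))
pr('lid rim(z~.015)',T(633,145,.015),S(199,160,.015))
pr('panel',T(345,297,.05),S(270,308,.05))
pr('mark',T(347,352,.05),S(326,321,.05))
pr('pod collar',T(146,309,.055),S(196,428,.055))
pr('tip',T(313,262,.059))
pr('disc',T(343,293,.0585))
pr('bar top ends',T(322,268,.0855),T(373,288,.0855))
E
python3 m.py
```

```text
Traceback (most recent call last):
  File "m.py", line 5, in <module>
    pr('knob top',T(645,101,.086),S(200,57,.086))
                  ~^^^^^^^^^^^^^^
  File "m.py", line 2, in <lambda>
    T=lambda x,y,z:pix2w('top',220+x/4.4-.4,170+y/4.4-.4,z)
                   ~~~~~^^^^^^^^^^^^^^^^^^^^^^^^^^^^^^^^^^^
  File "h.py", line 10, in pix2w
    p=cv2.undistortPoints(np.array([[[u,v]]],float),K,np.array([c['k1'],0,0,0],float),None,None,(3,50,1e-9))[0,0]
      ~~~~~~~~~~~~~~~~~~~^^^^^^^^^^^^^^^^^^^^^^^^^^^^^^^^^^^^^^^^^^^^^^^^^^^^^^^^^^^^^^^^^^^^^^^^^^^^^^^^^^^
cv2.error: OpenCV(4.12.0) /io/opencv/modules/calib3d/src/undistort.dispatch.cpp:393: error: (-215:Assertion failed) CV_IS_MAT(matP) && matP->rows == 3 && (matP->cols == 3 || matP->cols == 4) in function 'cvUndistortPointsInternal'
```

```bash
sed -i 's/cv2.undistortPoints(\(.*\),None,None,(3,50,1e-9))/cv2.undistortPoints(\1)/' h.py; python3 m.py
```

```text
knob top [ 0.5618 -0.2955] [ 0.561  -0.2935]
lid rim(z~.015) [ 0.5566 -0.2929] [ 0.5575 -0.2709]
panel [ 0.4986 -0.061 ] [ 0.496  -0.0585]
mark [ 0.4614 -0.0516] [ 0.4611 -0.0498]
pod collar [0.5285 0.07  ] [0.5308 0.0667]
tip [ 0.526  -0.0467]
disc [ 0.4992 -0.0601]
bar top ends [ 0.5121 -0.0504] [ 0.4889 -0.0789]
```

```bash
python3 - <<'E'
from h import *
S=np.array([.498,-.0605])
def bar(a):
    e=np.array([np.cos(a),np.sin(a)]);f=np.array([-e[1],e[0]])
    top=[np.r_[S+e*i*.022+f*j*.007,.0855] for i,j in((1,1),(1,-1),(-1,-1),(-1,1))]
    return top,[np.r_[S,.0855],np.r_[S+e*.022,.0855],np.r_[S+e*.022,.0585],np.r_[S+e*.025,.059]]
tiles=[]
for n,u,v in(('top',281,219),('side',321,203)):
    im=cv2.imread(f'pics/{n}0.png')[v:v+38,u:u+42]; s=6
    im=cv2.resize(im,None,fx=s,fy=s,interpolation=cv2.INTER_CUBIC)
    im=np.clip(im*1.3,0,255).astype('uint8')
    row=[im]
    for d in(28,43):
        k=im.copy();t,l=bar(np.radians(d))
        q=lambda P:((w2pix(n,P)-[u,v]+.5)*s).astype(int).reshape(-1,1,2)
        cv2.polylines(k,[q(t)],True,(0,255,0));cv2.polylines(k,[q(l)],False,(0,0,255));row.append(k)
    tiles.append(np.hstack(row))
cv2.imwrite('pics/sel.png',np.vstack(tiles))
E
```

```text
(no output)
```

View pics/sel.png

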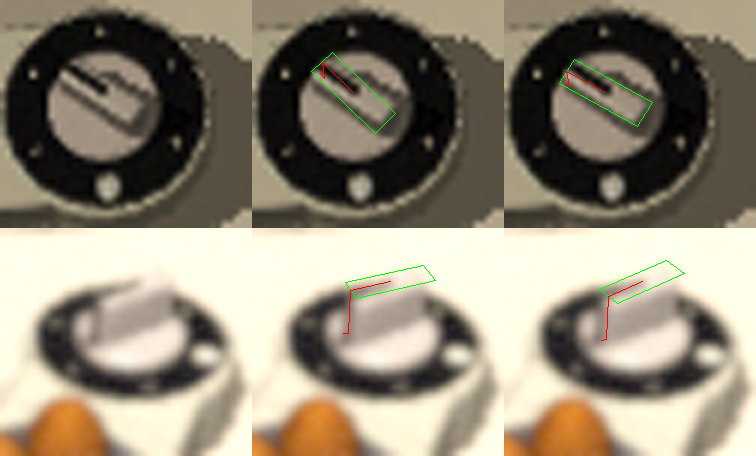

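The side and top overlays put the pointer at about 41° in the world, and the mark at about 166°, so the turn is about 125° counter-clockwise. I'll move over the selector.

```bash
python3 -m crank '[[-0.71,-0.7,0,0,0,0,1],[-0.71,-0.7,0,0,0,0,1],[-0.71,-0.7,0,0,0,0,1],[-0.71,-0.7,0,0,0,0,1],[-0.71,-0.7,0,0,0,0,1],[-0.71,-0.7,0,0,0,0,1],[-0.71,-0.7,0,0,0,0,1],[-0.71,-0.7,0,0,0,0,1],[-0.71,-0.7,0,0,0,0,1],[-0.71,-0.7,0,0,0,0,1],[-0.71,-0.7,0,0,0,0,1],[-0.71,-0.7,0,0,0,0,1],[-0.71,-0.7,0,0,0,0,1],[-0.71,-0.7,0,0,0,0,1],[-0.71,-0.7,0,0,0,0,1],[-0.71,-0.7,0,0,0,0,1],[-0.71,-0.7,0,0,0,0,1],[0,0,0,0,0,0,1]]'
python3 -m crank '[[0,0,0,0,0,1,1],[0,0,0,0,0,1,1],[0,0,0,0,0,1,1],[0,0,0,0,0,1,1],[0,0,0,0,0,1,1],[0,0,0,0,0,1,1],[0,0,0,0,0,1,1],[0,0,0,0,0,1,1],[0,0,0,0,0,1,1],[0,0,0,0,0,1,1],[0,0,0,0,0,1,1],[0,0,0,0,0,1,1],[0,0,0,0,0,1,1],[0,0,0,0,0,1,1],[0,0,0,0,0,1,1],[0,0,0,0,0,1,1],[0,0,0,0,0,1,1],[0,0,0,0,0,0,1],[0,0,0,0,0,0,1]]'
cat > st.py <<'E'
import sys
from h import *
from scipy.spatial.transform import Rotation as Ro
# usage: st.py x y z : distance to a goal in tool axes (units of 40mm)
s=ctrl.observe();q=s['eef_rot'];R=Ro.from_quat(np.r_[q[1:],q[0]]).as_matrix()
print('t',round(s['t'],2),'tcp',s['tcp_pos'].round(4),'phi',np.degrees(np.arctan2(R[1,0],R[0,0])).round(1),'zax',R[:,2].round(3),'j6',s['joint_pos'][5].round(2),'F',s['force'].round(1),'M',s['moment'].round(2),'w',round(s['width'],4),'ff',round(s['finger_force'],1))
if len(sys.argv)>3: print('rows',(R.T@(np.array(sys.argv[1:4],float)-s['tcp_pos'])/.04).round(3))
E
python3 st.py .498 -.0605 .063
```

```text
t: 1.6
tcp_pos: [0.4966, -0.0685, 0.2309]
eef_rot: [0.001, 0.191, 0.982, -0.001]
force: [0.3, 0.5, 0.1]
width: 0.0852
finger_force: 0.0
t: 3.18
tcp_pos: [0.4942, -0.0625, 0.2311]
eef_rot: [-0.0, 0.935, 0.356, -0.0]
force: [-0.4, -0.4, -0.4]
width: 0.0855
finger_force: 0.0
t 3.18 tcp [ 0.4942 -0.0625  0.2311] phi 41.7 zax [-0.001  0.    -1.   ] j6 2.29 F [-0.4 -0.4 -0.4] M [ 0.    0.04 -0.04] w 0.0855 ff 0.0
rows [0.106 0.029 4.201]
```

```bash
python3 -m crank '[[0.1,0.03,0.7,0,0,0,0.3],[0,0,0.8,0,0,0,0],[0,0,0.8,0,0,0,0],[0,0,0.7,0,0,0,0],[0,0,0.6,0,0,0,0],[0,0,0.4,0,0,0,0],[0,0,0.15,0,0,0,0],[0,0,0,0,0,0,0],[0,0,0,0,0,0,0]]'; python3 st.py .498 -.0605 .063
python3 - <<'E'
from h import *
a=snap('side','s1');b=snap('top','t1')
crop('','x','s1',300,170,90,100,4);crop('','y','t1',255,195,90,100,4)
cv2.imwrite('pics/v1.png',np.hstack([cv2.imread('pics/x.png'),cv2.imread('pics/y.png')]))
E
```

```text
t: 3.93
tcp_pos: [0.4985, -0.0611, 0.0658]
eef_rot: [0.0, 0.935, 0.355, 0.0]
force: [-0.5, -0.3, -0.1]
width: 0.0423
finger_force: 0.0
t 3.93 tcp [ 0.4985 -0.0611  0.0658] phi 41.5 zax [ 0. -0. -1.] j6 2.29 F [-0.5 -0.3 -0.1] M [-0.02  0.    0.  ] w 0.0423 ff 0.0
rows [-0.001 -0.02   0.07 ]
```

View pics/v1.png

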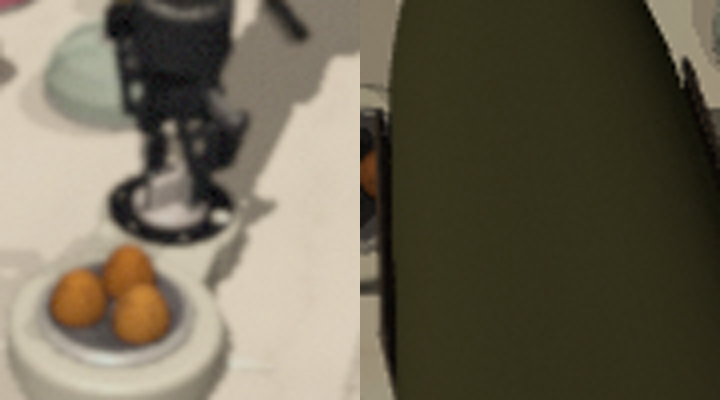

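The fingers straddle the bar, which is in the gap at about (345,214) in the side view. I'll close on it.

```bash
python3 -m crank '[[0,0,0.04,0,0,0,-0.4],[0,0,0,0,0,0,-0.7],[0,0,0,0,0,0,-1],[0,0,0,0,0,0,-1],[0,0,0,0,0,0,-1],[0,0,0,0,0,0,-1]]'; python3 st.py
```

```text
t: 4.53
tcp_pos: [0.499, -0.0612, 0.0646]
eef_rot: [0.0, 0.935, 0.354, 0.001]
force: [0.1, -0.2, 5.7]
width: 0.0127
finger_force: 59.6
t 4.53 tcp [ 0.499  -0.0612  0.0646] phi 41.5 zax [ 0.002 -0.    -1.   ] j6 2.3 F [ 0.1 -0.2  5.7] M [0.02 0.17 0.05] w 0.0127 ff 59.6
```

```bash
python3 -m crank '[[0,0,-0.02,0,0,-0.4,-1],[0,0,0,0,0,-0.6,-1],[0,0,0,0,0,-0.6,-1],[0,0,0,0,0,-0.6,-1],[0,0,0,0,0,-0.6,-1],[0,0,0,0,0,-0.6,-1],[0,0,0,0,0,-0.6,-1],[0,0,0,0,0,0,-1]]'; python3 st.py
```

```text
t: 5.2
tcp_pos: [0.4993, -0.0615, 0.0647]
eef_rot: [0.001, 0.824, 0.567, 0.001]
force: [4.1, -1.4, -4.1]
width: 0.0126
finger_force: 59.3
t 5.2 tcp [ 0.4993 -0.0615  0.0647] phi 69.1 zax [ 0.002 -0.001 -1.   ] j6 1.81 F [ 4.1 -1.4 -4.1] M [-0.3  -0.87  0.01] w 0.0126 ff 59.3
```

```bash
python3 -m crank '[[0,0,0,0,0,-0.7,-1],[0,0,0,0,0,-0.7,-1],[0,0,0,0,0,-0.7,-1],[0,0,0,0,0,-0.7,-1],[0,0,0,0,0,-0.7,-1],[0,0,0,0,0,-0.7,-1],[0,0,0,0,0,-0.7,-1],[0,0,0,0,0,-0.7,-1],[0,0,0,0,0,-0.7,-1],[0,0,0,0,0,-0.7,-1],[0,0,0,0,0,0,-1]]'; python3 st.py
python3 -m crank '[[0,0,0,0,0,-0.7,-1],[0,0,0,0,0,-0.7,-1],[0,0,0,0,0,-0.7,-1],[0,0,0,0,0,-0.7,-1],[0,0,0,0,0,-0.7,-1],[0,0,0,0,0,-0.7,-1],[0,0,0,0,0,-0.7,-1],[0,0,0,0,0,-0.7,-1],[0,0,0,0,0,-0.7,-1],[0,0,0,0,0,-0.7,-1],[0,0,0,0,0,0,-1],[0,0,0,0,0,0,-1]]'; python3 st.py
```

```text
t: 6.12
tcp_pos: [0.5001, -0.0614, 0.0647]
eef_rot: [0.001, 0.521, 0.853, 0.001]
force: [7.1, -1.0, -6.7]
width: 0.0129
finger_force: 58.8
t 6.12 tcp [ 0.5001 -0.0614  0.0647] phi 117.2 zax [ 0.003 -0.001 -1.   ] j6 0.97 F [ 7.1 -1.  -6.7] M [-0.25 -1.3   0.03] w 0.0129 ff 58.8
t: 7.12
tcp_pos: [0.5007, -0.0608, 0.0647]
eef_rot: [0.002, 0.129, 0.992, 0.001]
force: [7.6, 0.2, -8.9]
width: 0.0131
finger_force: 58.6
t 7.12 tcp [ 0.5007 -0.0608  0.0647] phi 165.1 zax [ 0.004  0.001 -1.   ] j6 0.14 F [ 7.6  0.2 -8.9] M [ 0.2  -1.66  0.04] w 0.0131 ff 58.6
```

```bash
python3 -m crank '[[0,0,0,0,0,0,0],[0,0,0,0,0,0,0],[0,0,0,0,0,0,0],[0,0,-0.5,0,0,0,0.5],[0,0,-0.8,0,0,0,1],[0,0,-0.8,0,0,0,1],[0,0,-0.8,0,0,0,1],[0,0,-0.8,0,0,0,1],[-0.42,-0.75,0,0,0,0,1],[-0.42,-0.75,0,0,0,0,1],[-0.42,-0.75,0,0,0,0,1],[-0.42,-0.75,0,0,0,0,1],[-0.42,-0.75,0,0,0,0,1],[-0.42,-0.75,0,0,0,0,1],[-0.42,-0.75,0,0,0,0,1],[0,0,0,0,0,0,1],[0,0,0,0,0,0,1]]'; python3 st.py .5614 -.2945 .06
python3 - <<'E'
from h import *
snap('side','s2');snap('top','t2')
crop('','x','s2',300,150,90,100,4);crop('','y','t2',275,213,50,50,8)
cv2.imwrite('pics/v2.png',np.hstack([cv2.imread('pics/x.png'),cv2.imread('pics/y.png')]))
E
```

```text
t: 8.53
tcp_pos: [0.5579, -0.2956, 0.2117]
eef_rot: [-0.001, 0.13, 0.991, 0.0]
force: [0.1, 1.4, 0.2]
width: 0.0854
finger_force: 0.0
t 8.53 tcp [ 0.5579 -0.2956  0.2117] phi 165.0 zax [-0.001  0.001 -1.   ] j6 -0.23 F [0.1 1.4 0.2] M [ 0.04  0.04 -0.02] w 0.0854 ff 0.0
rows [-0.082  0.046  3.793]
```

View pics/v2.png

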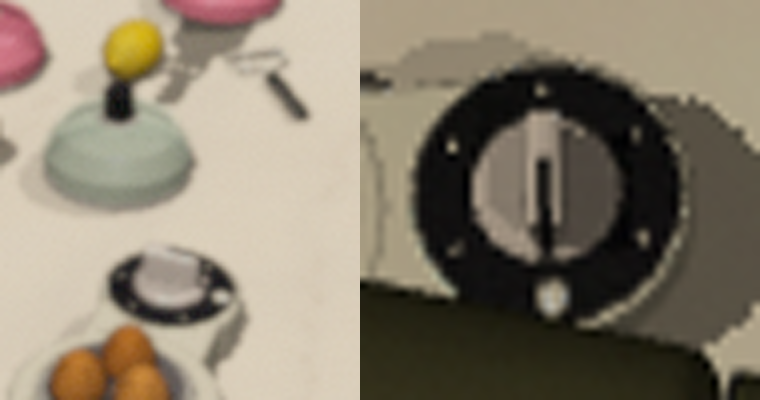

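The black line now points towards the egg mark. In the enlarged top view the tip is at (546,258) and the mark at (553,298). I'll work out the remaining angle.

```bash
python3 - <<'E'
from h import *
T=lambda x,y,z:pix2w('top',275+(x-360)/8-.44,213+y/8-.44,z)[:2]
ax=np.array([.5005,-.061])
for n,p in dict(tip=T(546,257,.059),mark=T(553,298,.05),disc=T(547,188,.0585),panel=T(548,193,.05),lineIn=T(543,158,.0855),lineOut=T(544,222,.0855)).items():
    d=p-ax; print(n,p.round(4),np.degrees(np.arctan2(d[1],d[0])).round(1))
print('line dir',np.degrees(np.arctan2(*(T(544,222,.0855)-T(543,158,.0855))[::-1])))
print(T(553,298,.05)-T(546,257,.059), T(546,257,.059)-T(547,188,.0585))
E
```

```text
tip [ 0.4739 -0.0536] 164.4
mark [ 0.4606 -0.052 ] 167.3
disc [ 0.4993 -0.0613] -167.2
panel [ 0.4997 -0.0615] -148.5
lineIn [ 0.5028 -0.0619] -20.8
lineOut [ 0.4796 -0.0555] 165.3
line dir 164.6949596180457
[-0.01334775  0.00154696] [-0.02536901  0.00772948]
```

The pointer is within 2° of the mark's middle, which is good enough. Next I'll grasp the lid's knob.

```bash
python3 -m crank '[[-0.08,0.04,0.7,0,0,0,0.4],[0,0,0.8,0,0,0,0.4],[0,0,0.8,0,0,0,0.4],[0,0,0.7,0,0,0,0.4],[0,0,0.4,0,0,0,0.4],[0,0,0.2,0,0,0,0.4],[0,0,0.1,0,0,0,0.4],[0,0,0,0,0,0,0.4],[0,0,0,0,0,0,0.4]]'; python3 st.py .5614 -.2945 .06
```

```text
t: 9.38
tcp_pos: [0.5628, -0.2933, 0.0659]
eef_rot: [0.001, 0.128, 0.992, -0.0]
force: [0.0, 0.7, 0.9]
width: 0.0597
finger_force: 0.0
t 9.38 tcp [ 0.5628 -0.2933  0.0659] phi 165.3 zax [ 0.002 -0.001 -1.   ] j6 -0.22 F [0.  0.7 0.9] M [ 0.01 -0.   -0.01] w 0.0597 ff 0.0
rows [ 0.027 -0.037  0.148]
```

```bash
python3 -m crank '[[0.02,-0.03,0.1,0,0,0,0],[0,0,0,0,0,0,-0.3],[0,0,0,0,0,0,-0.6],[0,0,0,0,0,0,-1],[0,0,0,0,0,0,-1],[0,0,0,0,0,0,-1],[0,0,0,0,0,0,-1],[0,0,0,0,0,0,-1]]'; python3 st.py
```

```text
t: 10.05
tcp_pos: [0.5613, -0.2948, 0.0614]
eef_rot: [0.001, 0.129, 0.992, -0.0]
force: [-0.9, -0.0, 5.5]
width: 0.0259
finger_force: 59.1
t 10.05 tcp [ 0.5613 -0.2948  0.0614] phi 165.2 zax [ 0.001 -0.001 -1.   ] j6 -0.23 F [-0.9 -0.   5.5] M [0.02 0.24 0.02] w 0.0259 ff 59.1
```

```bash
python3 -m crank '[[0,0,-0.3,0,0,0,-1],[0,0,-0.6,0,0,0,-1],[0,0,-0.7,0,0,0,-1],[0,0,-0.7,0,0,0,-1],[0,0,-0.7,0,0,0,-1],[0,0,-0.6,0,0,0,-1],[0,0,-0.2,0,0,0,-1],[0,0,0,0,0,0,-1]]'; python3 st.py
python3 -m crank '[[0.15,0.4,0,0,0,0,-1],[0.25,0.7,0,0,0,0,-1],[0.25,0.7,0,0,0,0,-1],[0.25,0.7,0,0,0,0,-1],[0.25,0.7,0,0,0,0,-1],[0.25,0.7,0,0,0,0,-1],[0.25,0.7,0,0,0,0,-1],[0.25,0.7,0,0,0,0,-1],[0.25,0.7,0,0,0,0,-1],[0.25,0.7,0,0,0,0,-1],[0.25,0.7,0,0,0,0,-1],[0.25,0.7,0,0,0,0,-1],[0.18,0.52,0,0,0,0,-1],[0,0,0,0,0,0,-1],[0,0,0,0,0,0,-1],[0,0,0,0,0,0,-1],[0,0,0,0,0,0,-1]]'; python3 st.py .5305 .070 .1114
python3 - <<'E'
from h import *
snap('side','s3')
# overlay: predicted pod rim / collar on first top and side pictures
im=[]
for n,f,u,v in(('top','top0',222,210),('side','side0',298,225),('side','s3',298,180)):
    s=6 if f!='s3' else 4
    w,h=(63,60) if f!='s3' else (66,100)
    k=cv2.resize(cv2.imread(f'pics/{f}.png')[v:v+h,u:u+w],None,fx=s,fy=s,interpolation=cv2.INTER_CUBIC)
    a=np.linspace(0,2*np.pi,90)
    for r,z,c in((.078,.05,(0,255,0)),(.057,.05,(255,0,0)),(.053,.058,(0,0,255))):
        P=np.c_[.5305+r*np.cos(a),.070+r*np.sin(a),0*a+z]
        if f=='s3' and r!=.078: continue
        cv2.polylines(k,[((w2pix(n,P)-[u,v]+.5)*s).astype(int).reshape(-1,1,2)],True,c)
    im.append(k[:400] if k.shape[0]>=400 else np.vstack([k,np.zeros((400-k.shape[0],k.shape[1],3),'uint8')]))
o=np.hstack(im);print(o.shape);cv2.imwrite('pics/v3.png',o[:, :] if o.shape[1]<=800 else cv2.resize(o,None,fx=800/o.shape[1],fy=800/o.shape[1]))
E
```

```text
t: 10.72
tcp_pos: [0.5622, -0.295, 0.2153]
eef_rot: [0.002, 0.129, 0.992, -0.001]
force: [-0.6, -0.7, -2.8]
width: 0.0261
finger_force: 59.1
t 10.72 tcp [ 0.5622 -0.295   0.2153] phi 165.2 zax [ 0.004 -0.002 -1.   ] j6 -0.23 F [-0.6 -0.7 -2.8] M [ 0.   -0.02  0.01] w 0.0261 ff 59.1
t: 12.13
tcp_pos: [0.5292, 0.0695, 0.2116]
eef_rot: [-0.001, 0.129, 0.992, -0.0]
force: [-0.4, -0.6, -1.3]
width: 0.026
finger_force: 59.3
t 12.13 tcp [0.5292 0.0695 0.2116] phi 165.2 zax [-0.001 -0.001 -1.   ] j6 0.39 F [-0.4 -0.6 -1.3] M [-0.02 -0.02 -0.02] w 0.026 ff 59.3
rows [-0.031  0.023  2.505]
(400, 1020, 3)
```

View pics/v3.png

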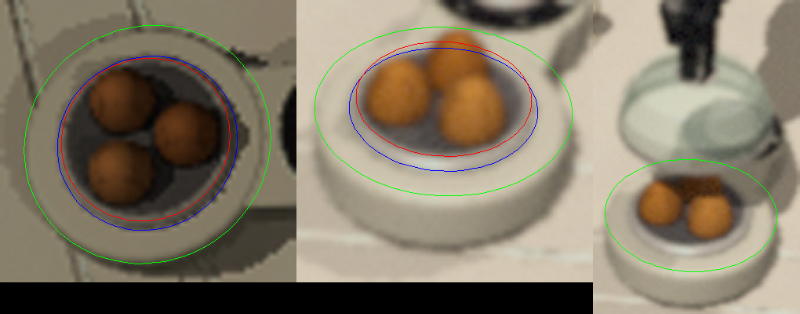

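The predicted rings match the pod and collar to within about 1–2 mm, so I'll lower the lid.

```bash
python3 -m crank '[[-0.02,0.02,0.4,0,0,0,-1],[0,0,0.5,0,0,0,-1],[0,0,0.5,0,0,0,-1],[0,0,0.4,0,0,0,-1],[0,0,0.2,0,0,0,-1],[0,0,0.1,0,0,0,-1],[0,0,0,0,0,0,-1],[0,0,0,0,0,0,-1]]'; python3 st.py .5303 .070 .1114
```

```text
t: 12.85
tcp_pos: [0.5312, 0.0707, 0.1291]
eef_rot: [0.0, 0.129, 0.992, 0.0]
force: [0.2, 0.2, -2.0]
width: 0.0259
finger_force: 59.3
t 12.85 tcp [0.5312 0.0707 0.1291] phi 165.2 zax [ 0.001  0.    -1.   ] j6 0.39 F [ 0.2  0.2 -2. ] M [-0.02  0.   -0.02] w 0.0259 ff 59.3
rows [ 0.017 -0.024  0.443]
```

```bash
python3 -m crank '[[0.01,-0.02,0.1,0,0,0,-1],[0,0,0.1,0,0,0,-1],[0,0,0.06,0,0,0,-1],[0,0,0.04,0,0,0,-1],[0,0,0,0,0,0,-1]]'; python3 st.py .5303 .070 .1114
python3 -m crank '[[0,0,0.05,0,0,0,-1],[0,0,0.05,0,0,0,-1],[0,0,0,0,0,0,-1]]'; python3 st.py .5303 .070 .1114
```

```text
t: 13.27
tcp_pos: [0.5298, 0.0704, 0.1162]
eef_rot: [-0.0, 0.128, 0.992, -0.0]
force: [-0.7, 0.4, -2.7]
width: 0.0262
finger_force: 59.3
t 13.27 tcp [0.5298 0.0704 0.1162] phi 165.2 zax [-0.001 -0.    -1.   ] j6 0.39 F [-0.7  0.4 -2.7] M [-0.02 -0.05 -0.05] w 0.0262 ff 59.3
rows [-0.015 -0.005  0.119]
t: 13.52
tcp_pos: [0.5299, 0.0704, 0.1121]
eef_rot: [-0.0, 0.129, 0.992, -0.0]
force: [0.0, 0.1, -1.6]
width: 0.0266
finger_force: 59.3
t 13.52 tcp [0.5299 0.0704 0.1121] phi 165.2 zax [-0. -0. -1.] j6 0.39 F [ 0.   0.1 -1.6] M [0.03 0.04 0.01] w 0.0266 ff 59.3
rows [-0.013 -0.006  0.018]
```

No contact with the collar and just over a millimetre left, so I'll go on until it touches.

```bash
python3 -m crank '[[0,0,0.02,0,0,0,-1],[0,0,0.02,0,0,0,-1],[0,0,0,0,0,0,-1]]'; python3 st.py .5303 .070 .1114
```

```text
t: 13.77
tcp_pos: [0.5301, 0.0704, 0.1114]
eef_rot: [0.0, 0.129, 0.992, 0.0]
force: [-2.0, 0.8, 2.7]
width: 0.0262
finger_force: 60.1
t 13.77 tcp [0.5301 0.0704 0.1114] phi 165.2 zax [ 0.  0. -1.] j6 0.39 F [-2.   0.8  2.7] M [-0.01  0.43  0.08] w 0.0262 ff 60.1
rows [-0.009 -0.008  0.001]
```

```bash
python3 -m crank '[[0,0,0,0,0,0,-0.5],[0,0,0,0,0,0,-0.1],[0,0,0,0,0,0,0.2],[0,0,0,0,0,0,0.2],[0,0,0,0,0,0,0.2],[0,0,-0.3,0,0,0,0.2],[0,0,-0.8,0,0,0,0.2],[0,0,-0.8,0,0,0,0.2],[0,0,-0.8,0,0,0,0.2],[0,0,-0.8,0,0,0,0.2],[0,0.9,0,0,0,0,0.2],[0,0.9,0,0,0,0,0.2],[0,0.9,0,0,0,0,0.2],[0,0.9,0,0,0,0,0.2],[0,0.9,0,0,0,0,0.2],[0,0.9,0,0,0,0,0.2],[0,0,0,0,0,0,0.2],[0,0,0,0,0,0,0.2]]'; python3 st.py
python3 - <<'E'
from h import *
snap('side','s4');snap('top','t4')
crop('','x','s4',290,170,100,100,4);crop('','y','t4',225,190,100,100,4)
cv2.imwrite('pics/v4.png',np.hstack([cv2.imread('pics/x.png'),cv2.imread('pics/y.png')]))
E
```

```text
t: 15.27
tcp_pos: [0.585, 0.2809, 0.2498]
eef_rot: [-0.0, 0.127, 0.992, -0.0]
force: [-0.9, -0.5, 0.2]
width: 0.051
finger_force: 0.0
t 15.27 tcp [0.585  0.2809 0.2498] phi 165.4 zax [-0.001 -0.001 -1.   ] j6 0.7 F [-0.9 -0.5  0.2] M [0.01 0.04 0.02] w 0.051 ff 0.0
```

View pics/v4.png

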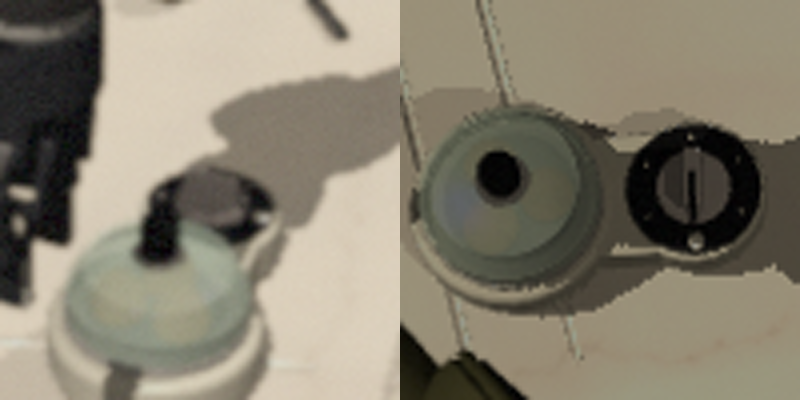

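The lid sits level on the pod, with its knob at (500,174) in the right-hand crop. The pointer still points at the egg mark at (696,240), and the gripper is clear of everything. I'm handing the job in.

```bash
python3 -c "
from station import ctrl
print(ctrl.finish_job())"
```

```text
the job is handed in; nothing more can be done
None
```

I set the glass lid down level on its seat over the eggs and turned the selector about 125° counter-clockwise, to within about 2° of the middle of the egg mark; the job was handed in at about 15 s with the gripper clear.

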